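Hang a cast hair band on the curing lamp and hold its sprung shutter open at the mark

TASK

First hang the teal hair band over the steel bar of the curing lamp, so that its crown rests on the bar with one leg down each side, and let go of it with the shutter still shut. Then take the orange grip and pull the sprung shutter out until its red pointer is over the green mark, and finish while holding it still there: the shutter springs shut if released, so do not let go. Leave the pigment jar, glue tube and tape roll around where they stand.

Things in the scene. Friction and masses are not known exactly. Their poses are not given: they have to be found in the camera images.
- curing_lamp: White box lamp, fixed: 80 (x) x 170 (y) x 150 mm high. Origin: centre of its underside on the table, z up; front face at x = -40 mm, looking along -x to the robot; behind the steel shutter a violet window. On its -y side (robot's right) an aluminium ledge, top 55 mm above the table, x -110 to -50, y -85 to -280 mm, carries ticks and the green mark.
- bar_top (a point): On the top line of the steel drying bar, 144 mm above the table, 65 mm before the lamp's front: best place for the band's crown. Axes as the lamp's. The level round bar, 16 mm diameter, sticks out of the front along -x at lamp y = 0; free for about 50 mm either way of this point, with a black 26 mm end collar. Nothing above it.
- shutter (a joint): Travel of the steel shutter (m): 0 shut (start), 0.105 end stop; grows as it is pulled along the lamp's -y, sideways out of the lamp. A spring pulls it shut with about 3 N at 0, 5.5 N at 0.05, 8 N at 0.1: it springs back when released. The mark is at 0.045 to 0.08.
- shutter_grip (a point): Point to grasp, on the centre line of the orange upright grip, 130 mm above the table. Grip: 26 (lamp x) x 16 (lamp y, pull direction) mm, 67 to 145 mm above the table; 27 mm before the lamp's front face and, shut, 65 mm beyond its side. Moves with the shutter. Axes as the lamp's. Behind it, at 64 to 88 mm height, runs the arm that joins it to the shutter.
- shutter_pointer (a point): Tip region of the thin red pointer (3 mm wide) at the foot of the orange grip, over the ledge, 60 mm above the table; moves with the shutter. It has the same lamp y as the grip's centre line.
- mark (a point): Centre of the green mark (a strip 12 mm wide along the pull direction, 26 mm long) on the ledge, the point taken at the pointer's height and lamp x. Axes as the lamp's. The pointer is at the mark when both have the same lamp y. The mark stays where it was set for the run.
- hair_band: Rigid teal hair band with a golden knot, an upright arch standing on its ends, 80 g. Origin: midway between the ends, on the table; z up; y across the arch (outer width 110, inner 100 mm); x across the strip (28 wide, 5 mm thick). Crown 97 (underside) to 102 mm above the ends; knot on it 26 (x) x 34 (y) x 20 mm, top at 122 mm: grasp it across x. Hung, x lies along the bar.
- band_crown (a point): Middle of the underside of the hair band's crown (97 mm above its ends): this rests on the bar's top line.
- pigment_jar: Bystander: small violet pigment jar with a white ridged lid, 38 mm diameter, 53 mm high, loose. Origin: centre of its underside.
- glue_tube: Bystander: upright white glue tube with a red foot, about 51 mm diameter, 135 mm high, loose. Origin: centre of its underside.
- tape_roll: Bystander: roll of cream masking tape lying flat, 104 mm diameter, 25 mm high, loose. Origin: centre of its underside.

How it is judged:
On the way, in this order (a step that is already met when the one before it is completed fails the run):
1. the hair band hangs over the bar, let go, with the shutter still shut (x of band_crown in the frame of bar_top between -0.045 and 0.045 m and y of band_crown in the frame of bar_top between -0.015 and 0.015 m and z of band_crown in the frame of bar_top between -0.008 and 0.008 m and angle between hair_band's own z axis and vertical below 0.35 rad and contact force between hair_band and curing_lamp above 0.15 N and contact force between hair_band and the arm below 0.05 N and contact force between hair_band and the fingers below 0.05 N and value of joint shutter below 0.015 m), for 0.2 s.
2. the shutter is pulled until the pointer is over the green mark (y of shutter_pointer in the frame of mark between -0.0065 and 0.0065 m and contact force between the fingers and shutter above 1.5 N), for 0.2 s.
At the end, for the whole second after the job is handed in: Gripper holds the shutter still (over 1.5 N), pointer within 6.5 mm of the mark's centre; the hair band hangs on the bar untouched, crown within 15 mm sideways, 8 mm in height and 45 mm along the bar of the bar point, upright within 0.35 rad, turning under 0.6 rad/s (all of step 2 and x of band_crown in the frame of bar_top between -0.045 and 0.045 m and y of band_crown in the frame of bar_top between -0.015 and 0.015 m and z of band_crown in the frame of bar_top between -0.008 and 0.008 m and angle between hair_band's own z axis and vertical below 0.35 rad and contact force between hair_band and curing_lamp above 0.15 N and contact force between hair_band and the arm below 0.05 N and contact force between hair_band and the fingers below 0.05 N and velocity of joint shutter between -0.02 and 0.02 m/s and angular speed of hair_band below 0.6 rad/s); the arm keeps its last pose, push and grip.
It fails at once if the pigment jar is shifted by more than 3 cm or knocked over (distance of pigment_jar from where it was at the start of the episode above 0.03 m or angle between pigment_jar's own z axis and vertical above 0.5 rad).
It fails at once if the glue tube is shifted by more than 3 cm or knocked over (distance of glue_tube from where it was at the start of the episode above 0.03 m or angle between glue_tube's own z axis and vertical above 0.5 rad).
It fails at once if the tape roll is shifted by more than 3 cm or knocked over (distance of tape_roll from where it was at the start of the episode above 0.03 m or angle between tape_roll's own z axis and vertical above 0.5 rad).
It also fails if it takes over 54 s, if anything falls off the work surface, if the arm or the gripper's body presses on something with over 40 N, if the wrist force passes 120 N, or if a joint passes its speed limit or range.

ROBOT

A 6-joint arm with a two-finger parallel gripper is mounted at the origin on the work surface; the furniture and walls round the work are solid. World frame = base frame: x ahead of the robot, y to its left, z up, the work surface at z = 0. Lengths are in m, angles in rad, forces in N, time in s.
With the tool pointing down it reaches from about 0.375 to 0.9 m from the base axis. Payload 3.1 kg.
Tool frame: the origin (TCP) lies on the centre line of the jaws, within the pads' length; the fingertips stand 22 mm ahead of it and the grasp point (between the pads) lies 3 mm ahead of it; z points along the fingers, y is the line along which they close (so a half turn about z gives the same grasp; the last joint's range is limited). The gripper opens to 85 mm and grips with 20 to 120 N. Pads are 22 mm wide; open, the fingers measure 114 mm over their backs; the gripper's body (76 mm by 85 mm) begins 54 mm behind the grasp point. The pads swing forward as they close: fully open they stand 13 mm farther back than shut.
Start: joints at [-1.44, 0.527, 1.433, -0, 1.181, -0.178], TCP at [0.191, -0.595, 0.253] pointing down, gripper open.
Joint ranges: [-3.08, 3.08], [-0.75, 2.2], [0.22, 2.44], [-1.43, 4.57], [0, 2.65], [-2.85, 2.85]. Speed limits (rad/s): [2.79, 2.79, 3.14, 3.14, 3.14, 3.14].

INTERFACE

Orientations are given as a unit quaternion [x, y, z, w].
In Python, from station import sense, eyes, job gives the robot as it stands.
- The arm moves only by the tool nudge_tcp, called after "Request:" by a JSON object that holds its "fn" and its "kwargs". Schema: {"type":"object","properties":{"deltas":{"type":"array","items":{"type":"object","properties":{"tx":{"type":"number"},"ty":{"type":"number"},"tz":{"type":"number"},"spin":{"type":"number"},"jaw":{"type":"number"}},"additionalProperties":false,"required":["jaw"]},"minItems":1,"maxItems":20},"force":{"type":"number"},"only":{"type":"string"},"quiet":{"type":"boolean"},"lines":{"type":"string"}},"required":["deltas"],"additionalProperties":false}. deltas is a list of rows, 1 to 20 of them, each an object with the fields tx, ty, tz (the shift in units of 25 mm), spin (a turn about the tool's z in rad), jaw (the opening from 0.0 (shut) to 1.0 (fully open)); a field left out counts as zero (the opening has to be given); each row is the pose to reach, as a shift and turn from the pose commanded when the call began, along the tool's axes at that moment; what a row does not reach only later rows make up. A row lasts 1/10 s, in which the tool goes at most 0.05 m and 0.15 rad, less where a joint would pass 70% of its speed; a pose out of reach is approached as far as the arm can. The fingers move at their own pace and stop on an object; force is the grip in N (left out, the last holds). Time passes only in rows, so rows that do not move let the fingers close. The tool returns the time, the measured TCP pose, the force, the opening and the grip force at its end. only (a regular expression) keeps the lines of the reply that match it, lines (a string "A,B") keeps lines A to B, and quiet returns only ok. Input that does not fit is refused with a message, and nothing moves.
- sense(): the state, without advancing time (a new reading comes with each control period).
- eyes.snapshot(name): name is "scene" or "top" or "wrist"; returns a dict with "pixels" (420x560x3 uint8, red, green, blue), "range_z" (420x560 float32, m along the optical axis (not along the pixel's ray), 0 where there is no reading), "fov_y" (degrees; the focal length in pixels is half the picture's height over the tangent of half this angle, whatever the lens; pixels are square), "cx", "cy" (the principal point, pixels), "R" (3x3) and "t" (3): a world point X has camera coordinates R X + t; the wrist camera has in their place "hand_eye" (4x4, takes a point from camera to tool coordinates, whose origin is the TCP and whose axes are the flange's). Camera axes: x right, y down, z forward; pixel columns grow to the right and rows downward; lengths in m; the calibration is good to about 2 mm. The wrist camera is an equidistant fisheye: a pixel r from the principal point sees the ray r / f radians off the axis. A picture is of the moment at which its call begins: read the wrist's pose just before it.
- job.sign_off(): hands the job in; it is judged then, once.
The state is a dict: "t": time; "q": joint angles; "qd": joint speeds; "tau": joint torques, N m; "tcp_pos": TCP position; "tool_rot": TCP orientation; "force": force on the tool from outside, world axes, zero at the start; "ft_torque": the same for the moment, N m; "finger_gap": opening from 0.0 (shut) to 1.0 (fully open); "gripper_force": force on a finger pad.
Only numpy, scipy, OpenCV 4.12 (cv2) and the standard library are available. Lean on these libraries where they do the work, as an engineer would, in place of code of your own. Each camera call takes 0.05 s, during which the arm holds its last target. There are 200 camera calls.

## Working session

There is one attempt and no reset: what is moved stays moved. The work goes in short steps, Python scripts to look and compute and a tool call to move; the robot and the scene stay as the last step left them, time stands still between calls to the robot, and variables do not carry over. Pictures are saved under pics/ and viewed, at most 10 in all, crops included, and the job is handed in when it is done.

```bash
mkdir -p pics; cat > h.py <<'E'
import numpy as np, cv2
from station import sense, eyes, job
def snap(n,f):
    s=eyes.snapshot(n); cv2.imwrite(f'pics/{f}.png',s['pixels'][:,:,::-1]); np.savez(f'pics/{f}.npz',**s); return s
def load(f): return dict(np.load(f'pics/{f}.npz'))
def cloud(s):
    h,w=s['range_z'].shape; f=h/2/np.tan(np.radians(float(s['fov_y']))/2)
    v,u=np.mgrid[:h,:w]; z=s['range_z']
    c=np.stack([(u-s['cx'])/f*z,(v-s['cy'])/f*z,z],-1)
    return (c-s['t'])@s['R']   # R^T(c-t)
E
python3 - <<'E'
from h import *
for n in('scene','top'):
    s=snap(n,n+'1'); print(n,s['fov_y'],s['t'])
print(sense())
a=cv2.imread('pics/scene1.png');b=cv2.imread('pics/top1.png')
E
```

```text
scene 43.56039263036943 [-0.37258085  0.27297085  0.99664337]
top 49.657804249394026 [-0.14901224  0.54239009  1.27145925]
{'t': 0.1, 'q': array([-1.43950327e+00,  5.28378804e-01,  1.43379775e+00,  2.60582031e-06,
        1.18140939e+00, -1.78486284e-01]), 'qd': array([ 0.00018649, -0.00269808, -0.00189441,  0.00107476, -0.00235179,
        0.00022579]), 'tau': array([-4.68534417e-04, -4.43304992e+01, -1.78585857e+01, -2.20413999e-04,
        3.89863970e-03, -1.28683837e-07]), 'tcp_pos': array([ 0.19048534, -0.59461906,  0.25242049]), 'tool_rot': array([ 9.88028144e-01,  1.54270523e-01,  2.47198907e-05, -9.96342322e-04]), 'force': array([-0.73114157, -0.33893251, -0.00536008]), 'ft_torque': array([-0.08214138,  0.0321935 ,  0.04575958]), 'gripper_force': 0.0, 'finger_gap': 0.9981780583542892}
```

View pics/scene1.png

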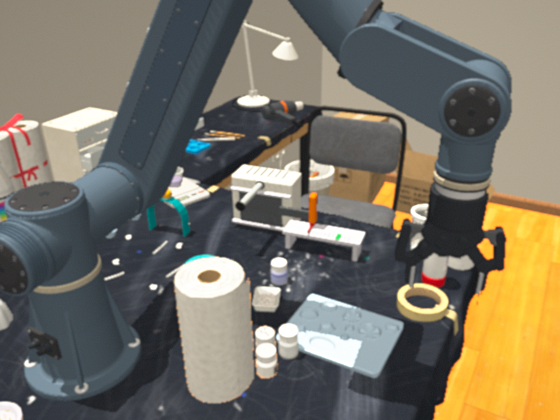

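View pics/top1.png

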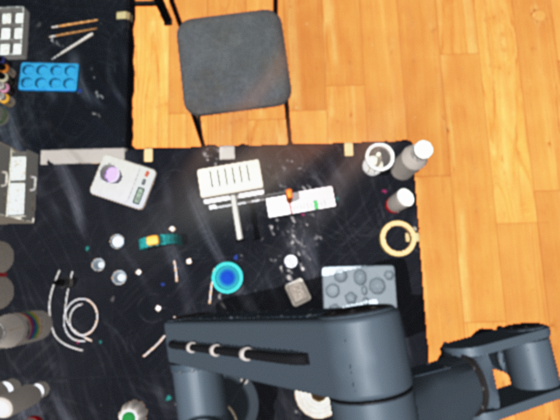

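The scene view shows the teal band at about (168,215), the lamp at (265,200) with its bar at (250,195), the orange grip at (312,210) and the green mark at (338,237). In the top view the band is at (158,241), the bar at (237,217), the grip at (290,195), the mark at (316,204), the jar at (291,261), the tube at (398,201) and the tape at (398,238).

```bash
python3 - <<'E'
from h import *
def rep(n,m,P):
    p=P[m]; 
    if len(p): print(n,len(p),'med',np.median(p,0).round(4),'lo',np.percentile(p,3,axis=0).round(4),'hi',np.percentile(p,97,axis=0).round(4))
for v in('scene1','top1'):
    s=load(v);P=cloud(s);hsv=cv2.cvtColor(s['pixels'],cv2.COLOR_RGB2HSV);H,S,V=[hsv[...,i].astype(int) for i in range(3)]
    ok=s['range_z']>0
    box=lambda u0,u1,v0,v1:(lambda m:(m.__setitem__((slice(v0,v1),slice(u0,u1)),True),m)[1])(np.zeros(H.shape,bool))
    B=dict(scene1=[(140,195,180,240),(300,325,185,235),(325,350,225,250),(225,305,160,240)],top1=[(130,190,225,255),(278,302,180,207),(305,330,195,215),(190,270,155,215)])[v]
    print(v)
    b=box(*B[0])&ok
    teal=b&(H>75)&(H<100)&(S>100); rep('teal',teal,P)
    p=P[teal]; p=p[(p[:,2]>.01)&(p[:,2]<.115)]; c,(w,h),a=cv2.minAreaRect((p[:,:2]*1000).astype(np.float32)); print(' rect',c,w,h,a)
    rep('gold',b&(H>15)&(H<35)&(S>120),P)
    m=box(*B[1])&ok&(H<18)&(S>150)&(V>100); rep('grip',m&(P[...,2]>.07),P)
    rep('green',box(*B[2])&ok&(H>45)&(H<80)&(S>100),P)
    l=box(*B[3])&ok&(abs(P[...,2]-.150)<.006)
    rep('lamptop',l,P); c,(w,h),a=cv2.minAreaRect((P[l][:,:2]*1000).astype(np.float32)); print(' rect',c,w,h,a)
    m=ok&(P[...,2]>.125)&(P[...,2]<.148)&(S<90)&(box(228,262,175,220) if v=='scene1' else box(228,248,205,245)); rep('bar',m,P)
    q=P[m]; 
    if len(q)>10: d=np.linalg.svd(q[:,:2]-q[:,:2].mean(0),full_matrices=False)[2][0]; print(' bardir',d,q.mean(0))
    if v=='top1':
        for n,bb in dict(jar=(280,302,250,272),tube=(385,418,185,215),tape=(375,420,215,262),mug=(210,248,258,298),ledge=(262,340,183,220)).items(): rep(n,box(*bb)&ok&(P[...,2]>.012),P)
E
```

```text
scene1
teal 558 med [0.4539 0.1355 0.0463] lo [ 4.328e-01  1.085e-01 -1.000e-04] hi [0.5177 0.2594 0.1026]
 rect (453.53009033203125, 164.61912536621094) 35.53710174560547 114.51453399658203 9.230843544006348
gold 52 med [0.4463 0.1503 0.1173] lo [ 0.2529 -0.0239  0.1069] hi [0.4615 0.1597 0.2483]
grip 210 med [ 0.5572 -0.2102  0.1087] lo [ 0.5526 -0.2157  0.0739] hi [ 0.5712 -0.2007  0.1434]
green 17 med [ 0.5466 -0.2837  0.0591] lo [ 0.5369 -0.2891  0.0558] hi [ 0.5557 -0.2808  0.0615]
lamptop 954 med [ 0.6002 -0.0597  0.1502] lo [ 0.4875 -0.1307  0.1447] hi [0.6483 0.0257 0.1527]
 rect (545.9892578125, -58.715667724609375) 209.61488342285156 168.47779846191406 7.8398027420043945
bar 459 med [ 0.5583 -0.0579  0.1406] lo [ 0.443  -0.0798  0.1266] hi [0.5731 0.0223 0.1475]
 bardir [-0.85385326 -0.5205138 ] [ 0.52648405 -0.04081029  0.13904613]
top1
teal 321 med [0.4528 0.1423 0.0824] lo [ 0.4338  0.1138 -0.0016] hi [0.4722 0.24   0.0987]
 rect (451.3797912597656, 166.73631286621094) 28.43121337890625 108.3500747680664 8.010176658630371
gold 85 med [0.4557 0.1673 0.1195] lo [ 0.4402  
[... 381 characters left out ...]
6.151611328125 169.23602294921875 8.294926643371582
bar 221 med [ 0.4881 -0.0628  0.1416] lo [ 0.4415 -0.0749  0.135 ] hi [ 0.5344 -0.0519  0.1472]
 bardir [-0.98983845 -0.14219648] [ 0.48776411 -0.06335207  0.14136529]
jar 142 med [ 0.3847 -0.2044  0.0504] lo [ 0.3701 -0.2193  0.0272] hi [ 0.4014 -0.188   0.0551]
tube 467 med [ 0.5393 -0.5054  0.1271] lo [ 0.5207 -0.5316  0.0228] hi [ 0.5644 -0.4913  0.1374]
tape 494 med [ 0.4456 -0.5177  0.0229] lo [ 0.3968 -0.5635  0.0149] hi [ 0.4916 -0.469   0.028 ]
mug 52 med [ 0.3423 -0.0224  0.0131] lo [ 0.3039 -0.0599  0.0121] hi [0.385  0.0208 0.0157]
ledge 1555 med [ 0.5563 -0.2282  0.0544] lo [ 0.5211 -0.3276  0.0487] hi [ 0.5886 -0.137   0.1408]
```

Careful with the scale: shifts go in units of 25 mm. That gives: -0.01 m is -0.4, -0.645 m is -25.8.

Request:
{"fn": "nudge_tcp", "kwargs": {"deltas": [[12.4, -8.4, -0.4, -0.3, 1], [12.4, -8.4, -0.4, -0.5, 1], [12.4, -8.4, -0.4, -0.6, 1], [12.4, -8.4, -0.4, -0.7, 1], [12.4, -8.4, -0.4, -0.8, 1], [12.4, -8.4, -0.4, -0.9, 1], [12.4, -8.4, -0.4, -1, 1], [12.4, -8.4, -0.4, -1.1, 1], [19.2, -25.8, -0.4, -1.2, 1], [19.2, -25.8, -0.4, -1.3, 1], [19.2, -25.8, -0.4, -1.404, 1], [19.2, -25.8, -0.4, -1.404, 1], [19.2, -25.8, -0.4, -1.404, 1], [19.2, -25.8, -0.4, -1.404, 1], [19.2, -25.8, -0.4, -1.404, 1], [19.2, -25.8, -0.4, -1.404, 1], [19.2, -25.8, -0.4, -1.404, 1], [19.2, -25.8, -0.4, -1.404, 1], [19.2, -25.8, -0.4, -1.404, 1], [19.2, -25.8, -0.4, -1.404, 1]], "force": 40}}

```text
refused: deltas[0]: [12.4, -8.4, -0.4, -0.3, 1] is not of type 'object' (schema: type "object"). Nothing was moved.
```

Nothing moved. I misread the format; it is a list of objects with named fields. Resending.

Request:
{"fn": "nudge_tcp", "kwargs": {"deltas": [{"tx":12.4, "ty":-8.4, "tz":-0.4, "spin":-0.3, "jaw":1}, {"tx":12.4, "ty":-8.4, "tz":-0.4, "spin":-0.5, "jaw":1}, {"tx":12.4, "ty":-8.4, "tz":-0.4, "spin":-0.6, "jaw":1}, {"tx":12.4, "ty":-8.4, "tz":-0.4, "spin":-0.7, "jaw":1}, {"tx":12.4, "ty":-8.4, "tz":-0.4, "spin":-0.8, "jaw":1}, {"tx":12.4, "ty":-8.4, "tz":-0.4, "spin":-0.9, "jaw":1}, {"tx":12.4, "ty":-8.4, "tz":-0.4, "spin":-1, "jaw":1}, {"tx":12.4, "ty":-8.4, "tz":-0.4, "spin":-1.1, "jaw":1}, {"tx":19.2, "ty":-25.8, "tz":-0.4, "spin":-1.2, "jaw":1}, {"tx":19.2, "ty":-25.8, "tz":-0.4, "spin":-1.3, "jaw":1}, {"tx":19.2, "ty":-25.8, "tz":-0.4, "spin":-1.404, "jaw":1}, {"tx":19.2, "ty":-25.8, "tz":-0.4, "spin":-1.404, "jaw":1}, {"tx":19.2, "ty":-25.8, "tz":-0.4, "spin":-1.404, "jaw":1}, {"tx":19.2, "ty":-25.8, "tz":-0.4, "spin":-1.404, "jaw":1}, {"tx":19.2, "ty":-25.8, "tz":-0.4, "spin":-1.404, "jaw":1}, {"tx":19.2, "ty":-25.8, "tz":-0.4, "spin":-1.404, "jaw":1}, {"tx":19.2, "ty":-25.8, "tz":-0.4, "spin":-1.404, "jaw":1}, {"tx":19.2, "ty":-25.8, "tz":-0.4, "spin":-1.404, "jaw":1}, {"tx":19.2, "ty":-25.8, "tz":-0.4, "spin":-1.404, "jaw":1}, {"tx":19.2, "ty":-25.8, "tz":-0.4, "spin":-1.404, "jaw":1}], "force": 40}}

```text
t: 2.1
tcp_pos: [0.4506, 0.1654, 0.263]
tool_rot: [0.654, 0.756, -0.001, -0.0]
force: [0.0, -0.4, 0.7]
finger_gap: 0.999
gripper_force: 0.0
```

```bash
python3 - <<'E'
from h import *
s=sense();print(s['t'],s['tcp_pos'],s['tool_rot'],s['q'])
w=snap('wrist','w1');print(w['hand_eye'],w['fov_y'],w['cx'],w['cy'])
s=load('top1');P=cloud(s);hsv=cv2.cvtColor(s['pixels'],cv2.COLOR_RGB2HSV)
b=np.zeros(P.shape[:2],bool);b[225:255,130:190]=1
for lo,hi in((.09,.104),(.113,.13)):
    m=b&(P[...,2]>lo)&(P[...,2]<hi);p=P[m]
    print(lo,len(p),p.mean(0),cv2.minAreaRect((p[:,:2]*1000).astype(np.float32)))
E
```

```text
2.1 [0.45062828 0.16539632 0.26298344] [ 6.54269613e-01  7.56261159e-01 -5.59373894e-04 -1.39836731e-04] [ 1.18739833e-01  3.20257882e-01  1.77398114e+00 -6.30791338e-04
  1.04836910e+00 -2.53083133e-02]
[[-9.36938023e-04 -9.46745188e-01 -3.21982407e-01  8.35864131e-02]
 [ 9.99999130e-01 -1.18607911e-03  5.77601391e-04  1.10565039e-04]
 [-9.28737945e-04 -3.21981586e-01  9.46745476e-01 -1.20248015e-01]
 [ 0.00000000e+00  0.00000000e+00  0.00000000e+00  1.00000000e+00]] 65.70646984690485 280.7911670194544 205.50393496707872
0.09 122 [0.45022014 0.16229878 0.09575458] ((450.7108459472656, 168.14596557617188), (27.40596580505371, 76.59449768066406), 8.144525527954102)
0.113 111 [0.45069057 0.16732677 0.12013408] ((451.0058288574219, 167.97335815429688), (26.235458374023438, 32.22329330444336), 9.1771821975708)
```

View pics/w1.png

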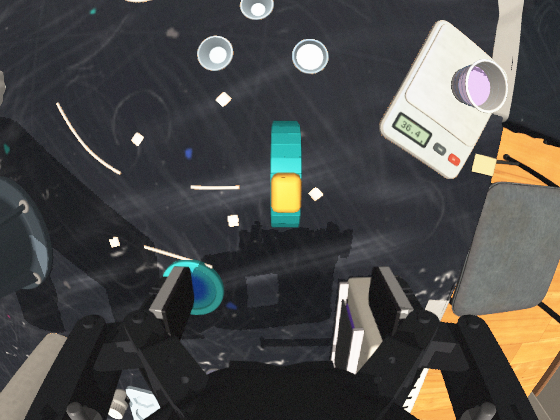

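The knot is at about (286,193), aligned with the jaws, and both views agree on its position to within 4 mm. Descending to grasp it.

Scaled: 0.142 m is 5.68, 0.12 m is 4.8.

Request:
{"fn": "nudge_tcp", "kwargs": {"deltas": [{"tx":0.16, "ty":0.1, "tz":2, "jaw":1}, {"tx":0.16, "ty":0.1, "tz":3.6, "jaw":1}, {"tx":0.16, "ty":0.1, "tz":4.8, "jaw":1}, {"tx":0.16, "ty":0.1, "tz":5.68, "jaw":1}, {"tx":0.16, "ty":0.1, "tz":5.68, "jaw":1}, {"tx":0.16, "ty":0.1, "tz":5.68, "jaw":0.2}, {"tx":0.16, "ty":0.1, "tz":5.68, "jaw":0.2}, {"tx":0.16, "ty":0.1, "tz":5.68, "jaw":0.2}, {"tx":0.16, "ty":0.1, "tz":5.68, "jaw":0.2}, {"tx":0.16, "ty":0.1, "tz":5.68, "jaw":0.2}, {"tx":0.16, "ty":0.1, "tz":5.68, "jaw":0.2}, {"tx":0.16, "ty":0.1, "tz":5.68, "jaw":0.2}, {"tx":0.16, "ty":0.1, "tz":5.68, "jaw":0.2}], "force": 40}}

```text
t: 3.45
tcp_pos: [0.4539, 0.1698, 0.1225]
tool_rot: [0.655, 0.756, 0.001, 0.001]
force: [-0.5, -1.1, 6.2]
finger_gap: 0.294
gripper_force: 39.3
```

```bash
python3 - <<'E'
from h import *
snap('wrist','w2')
E
```

```text
(no output)
```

View pics/w2.png

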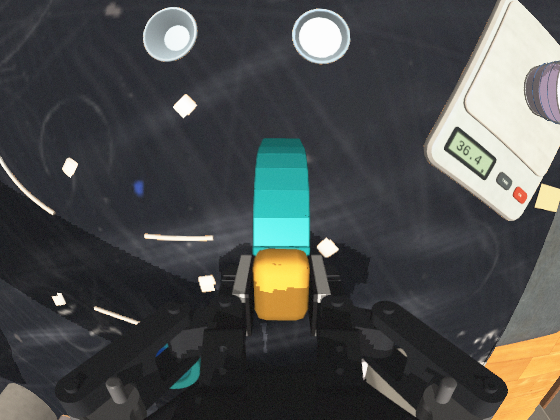

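The knot (281,284) sits centred between the pads; the gap of about 25 mm matches its 26 mm width. Lifting it and carrying it over the bar.

Scaled: -0.18 m is -7.2, -0.04 m is -1.6.

Request:
{"fn": "nudge_tcp", "kwargs": {"deltas": [{"tz":-1.6, "jaw":0.2}, {"tz":-3.6, "jaw":0.2}, {"tz":-5.6, "jaw":0.2}, {"tz":-7.2, "jaw":0.2}, {"tx":-1.6, "ty":0.04, "tz":-7.2, "jaw":0.2}, {"tx":-3.4, "ty":0.08, "tz":-7.2, "jaw":0.2}, {"tx":-5.2, "ty":0.12, "tz":-7.2, "jaw":0.2}, {"tx":-7, "ty":0.16, "tz":-7.2, "jaw":0.2}, {"tx":-8.4, "ty":0.2, "tz":-7.2, "jaw":0.2}, {"tx":-9.44, "ty":0.24, "tz":-7.2, "jaw":0.2}, {"tx":-9.44, "ty":0.24, "tz":-7.2, "jaw":0.2}, {"tx":-9.44, "ty":0.24, "tz":-7.2, "jaw":0.2}]}}

```text
t: 4.7
tcp_pos: [0.492, -0.0629, 0.3012]
tool_rot: [0.655, 0.755, 0.0, -0.001]
force: [-0.6, 1.2, -1.0]
finger_gap: 0.293
gripper_force: 40.0
```

```bash
python3 - <<'E'
from h import *
s=sense();print(s['tcp_pos'],s['tool_rot'])
snap('wrist','w3');snap('scene','s3')
a=cv2.imread('pics/w3.png');b=cv2.imread('pics/s3.png')[120:300,140:400]
cv2.imwrite('pics/c3.png',np.hstack([cv2.resize(a,(400,300)),cv2.resize(b,(400,300))]))
E
```

```text
[ 0.49200722 -0.06294357  0.30115718] [ 6.55305488e-01  7.55363675e-01  5.42526337e-05 -6.57775705e-04]
```

View pics/c3.png

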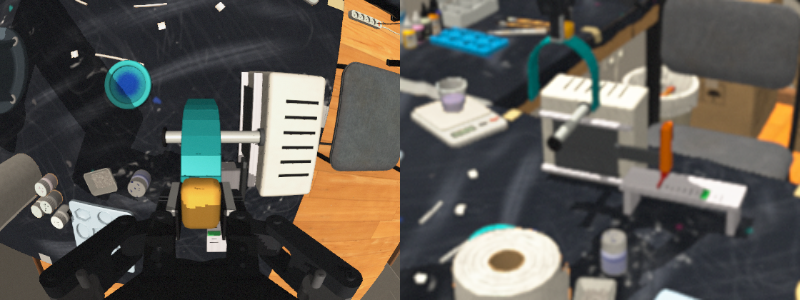

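The band hangs upright in the jaws over the bar (left view bar at about (215,136), band in front of the lamp). Checking lateral alignment numerically.

```bash
python3 - <<'E'
from h import *
th=.1435;X=np.array([np.cos(th),np.sin(th)]);Y=np.array([-X[1],X[0]]);bt=np.array([.502,-.0615])
def show(n,p):
    L=np.c_[(p[:,:2]-bt)@X,(p[:,:2]-bt)@Y,p[:,2]]; print(n,len(p),'lo',np.percentile(L,2,axis=0).round(4),'med',np.median(L,0).round(4),'hi',np.percentile(L,98,axis=0).round(4))
s=load('s3');P=cloud(s);hsv=cv2.cvtColor(s['pixels'],cv2.COLOR_RGB2HSV);m=(hsv[...,0]>75)&(hsv[...,0]<100)&(hsv[...,1]>100)&(P[...,2]>.165)&(P[...,2]<.4)
m[:130]=0;m[:,:215]=0;m[:,290:]=0;show('scene band',P[m])
w=load('w3');h=w['hand_eye'];f=210/np.tan(np.radians(float(w['fov_y']))/2)
v,u=np.mgrid[:420,:560];a=u-w['cx'];b=v-w['cy'];r=np.hypot(a,b)+1e-9;t=r/f
z=w['range_z'];c=np.stack([a/r*np.tan(t)*z,b/r*np.tan(t)*z,z],-1)
from scipy.spatial.transform import Rotation as Ro
P=(c@h[:3,:3].T+h[:3,3])@Ro.from_quat([.6553,.75536,.00005,-.00066]).as_matrix().T+[.4920,-.0629,.3012]
hsv=cv2.cvtColor(w['pixels'],cv2.COLOR_RGB2HSV);H,S=hsv[...,0],hsv[...,1]
k=(z>0)&(u>225)&(u<375)&(v>170)&(v<215)&(S<60)&(P[...,2]>.12)&(P[...,2]<.15)&(np.abs((P[...,:2]-bt)@X)<.06);show('wrist bar',P[k])
show('wrist teal',P[(z>0)&(H>75)&(H<100)&(S>100)&(P[...,2]>.18)])
show('wrist knot',P[(z>0)&(H>10)&(H<35)&(S>150)&(P[...,2]>.28)])
E
```

```text
scene band 497 lo [-0.0267 -0.0584  0.1852] med [-0.0171 -0.022   0.2416] hi [0.0035 0.0512 0.2792]
wrist bar 1332 lo [-0.0571 -0.0056  0.1364] med [0.0236 0.0029 0.1426] hi [0.0584 0.01   0.148 ]
wrist teal 6166 lo [-0.0235  0.0123  0.1975] med [-0.0098  0.0348  0.2676] hi [0.0038 0.0547 0.3581]
wrist knot 3918 lo [-0.0224 -0.0139  0.2874] med [-0.0098  0.0062  0.2993] hi [0.032  0.0165 0.3641]
```

Request:
{"fn": "nudge_tcp", "kwargs": {"deltas": [{"tx":0.08, "tz":1.6, "jaw":0.2}, {"tx":0.08, "tz":3.2, "jaw":0.2}, {"tx":0.08, "tz":4.4, "jaw":0.2}, {"tx":0.08, "tz":4.8, "jaw":0.2}, {"tx":0.08, "tz":5, "jaw":0.2}, {"tx":0.08, "tz":5.16, "jaw":0.2}, {"tx":0.08, "tz":5.24, "jaw":0.2}, {"tx":0.08, "tz":5.24, "jaw":0.2}]}}

```text
t: 5.6
tcp_pos: [0.4929, -0.0612, 0.1712]
tool_rot: [0.655, 0.756, 0.0, 0.001]
force: [0.4, -0.6, -1.1]
finger_gap: 0.301
gripper_force: 40.0
```

```bash
python3 - <<'E'
from h import *
s=snap('scene','s4');b=cv2.imread('pics/s4.png')[120:300,180:400]
cv2.imwrite('pics/c4.png',cv2.resize(b,None,fx=3,fy=3))
E
```

```text
(no output)
```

View pics/c4.png

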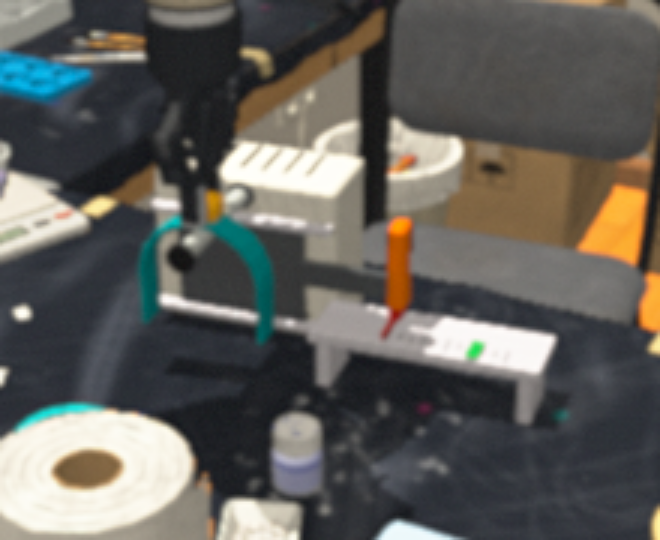

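The band straddles the bar with the crown just about at the bar (205,230). Lowering the last few mm and watching the force.

Request:
{"fn": "nudge_tcp", "kwargs": {"deltas": [{"tz":0.04, "jaw":0.2}, {"tz":0.08, "jaw":0.2}, {"tz":0.08, "jaw":0.2}]}}

```text
t: 5.95
tcp_pos: [0.4927, -0.0612, 0.1695]
tool_rot: [0.655, 0.756, 0.0, 0.001]
force: [-1.0, 0.4, 6.7]
finger_gap: 0.298
gripper_force: 40.9
```

Request:
{"fn": "nudge_tcp", "kwargs": {"deltas": [{"tz":0.04, "jaw":0.2}, {"tz":0.08, "jaw":0.2}, {"tz":0.08, "jaw":0.2}]}}

```text
t: 6.25
tcp_pos: [0.4928, -0.0612, 0.1692]
tool_rot: [0.655, 0.756, 0.0, 0.001]
force: [-4.8, 1.0, 20.7]
finger_gap: 0.301
gripper_force: 42.9
```

Request:
{"fn": "nudge_tcp", "kwargs": {"deltas": [{"tz":-0.08, "jaw":0.2}, {"tz":-0.08, "jaw":0.2}, {"tz":-0.08, "jaw":0.5}, {"tz":-0.08, "jaw":0.6}, {"tz":-0.08, "jaw":0.6}, {"tz":-0.08, "jaw":0.6}, {"tz":-0.08, "jaw":0.6}, {"tz":-0.8, "jaw":0.6}, {"tz":-2, "jaw":0.6}, {"tz":-4, "jaw":0.6}, {"tz":-4, "jaw":0.6}, {"tz":-4, "jaw":0.6}]}}

```text
t: 7.45
tcp_pos: [0.4928, -0.0612, 0.2674]
tool_rot: [0.655, 0.756, 0.001, 0.001]
force: [-0.4, 0.8, -0.1]
finger_gap: 0.601
gripper_force: 0.0
```

```bash
python3 - <<'E'
from h import *
th=.1435;X=np.array([np.cos(th),np.sin(th)]);Y=np.array([-X[1],X[0]]);bt=np.array([.502,-.0615])
s=snap('scene','s5');P=cloud(s);hsv=cv2.cvtColor(s['pixels'],cv2.COLOR_RGB2HSV);H,S=hsv[...,0],hsv[...,1]
b=np.zeros(H.shape,bool);b[150:250,215:290]=1
p=P[b&(H>75)&(H<100)&(S>100)&(P[...,2]>.03)];L=np.c_[(p[:,:2]-bt)@X,(p[:,:2]-bt)@Y,p[:,2]]
print(len(p),np.percentile(L,2,axis=0),np.median(L,0),np.percentile(L,98,axis=0))
for side in(-1,1):
    q=L[(L[:,1]*side>.03)]; print(side,q[:,2].min(),np.abs(q[:,1]).max())
snap('wrist','w5');a=cv2.imread('pics/w5.png')
cv2.imwrite('pics/c5.png',np.hstack([cv2.resize(a,(400,300)),cv2.resize(cv2.imread('pics/s5.png')[120:300,160:400],(400,300))]))
E
```

```text
522 [-0.02595071 -0.05876769  0.0488947 ] [-0.01489014 -0.03019604  0.10822084] [0.06442159 0.05007701 0.14853088]
-1 0.04878821679523273 0.05971642766153582
1 0.04717288828202365 0.06182853150701947
```

View pics/c5.png

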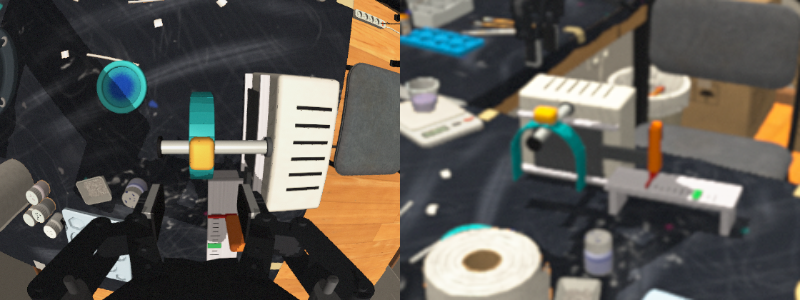

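The band hangs on the bar (left: knot at (202,153), right: both legs down); both legs end at 47–49 mm, as expected. Next, over the grip with the jaw turned to close along the pull direction.

Request:
{"fn": "nudge_tcp", "kwargs": {"deltas": [{"tx":-1.6, "ty":0.4, "spin":0.15, "jaw":0.6}, {"tx":-3.2, "ty":0.8, "spin":0.3, "jaw":0.7}, {"tx":-4.4, "ty":1.2, "spin":0.45, "jaw":0.8}, {"tx":-5.6, "ty":1.6, "spin":0.6, "jaw":0.9}, {"tx":-6.04, "ty":1.88, "spin":0.75, "jaw":0.9}, {"tx":-6.04, "ty":1.88, "spin":0.9, "jaw":0.9}, {"tx":-6.04, "ty":1.88, "spin":1.05, "jaw":0.9}, {"tx":-6.04, "ty":1.88, "spin":1.2, "jaw":0.9}, {"tx":-6.04, "ty":1.88, "spin":1.35, "jaw":0.9}, {"tx":-6.04, "ty":1.88, "spin":1.5, "jaw":0.9}, {"tx":-6.04, "ty":1.88, "spin":1.571, "jaw":0.9}, {"tx":-6.04, "ty":1.88, "spin":1.571, "jaw":0.9}, {"tx":-6.04, "ty":1.88, "spin":1.571, "jaw":0.9}]}}

```text
t: 8.85
tcp_pos: [0.5597, -0.2035, 0.2647]
tool_rot: [0.997, 0.072, -0.001, -0.001]
force: [-0.4, -0.3, 0.2]
finger_gap: 0.898
gripper_force: 0.0
```

```bash
cat > g.py <<'E'
from h import *
from scipy.spatial.transform import Rotation as Ro
import sys
th=.1435;X=np.array([np.cos(th),np.sin(th)]);Y=np.array([-X[1],X[0]]);C=np.array([.606,-.0464])
def fit(f):
    s=sense();w=snap('wrist',f);h=w['hand_eye'];fo=210/np.tan(np.radians(float(w['fov_y']))/2)
    v,u=np.mgrid[:420,:560];a=u-w['cx'];b=v-w['cy'];r=np.hypot(a,b)+1e-9;t=np.minimum(r/fo,1.4)
    z=w['range_z'];c=np.stack([a/r*np.tan(t)*z,b/r*np.tan(t)*z,z],-1)
    P=(c@h[:3,:3].T+h[:3,3])@Ro.from_quat(s['tool_rot']).as_matrix().T+s['tcp_pos']
    L=np.concatenate([(P[...,:2]-C)@np.c_[X,Y],P[...,2:]],-1)
    hsv=cv2.cvtColor(w['pixels'],cv2.COLOR_RGB2HSV).astype(int);H,S,V=hsv[...,0],hsv[...,1],hsv[...,2]
    near=(z>0)&(L[...,0]>-.13)&(L[...,0]<-.03)&(L[...,1]<-.12)&(L[...,1]>-.26)
    for n,m in dict(orange=near&(S>140)&(H>=4)&(H<18)&(L[...,2]>.1),otop=near&(S>140)&(H>=4)&(H<18)&(L[...,2]>.14),red=near&(S>140)&((H<4)|(H>172))&(L[...,2]<.075),green=near&(H>45)&(H<80)&(S>100)).items():
        if m.sum(): p=L[m];print(n,m.sum(),'px',u[m].mean().round(),v[m].mean().round(),'lo',np.percentile(p,3,axis=0).round(4),'mean',p.mean(0).round(4),'hi',np.percentile(p,97,axis=0).round(4))
    tp=np.array(s['tcp_pos']);print('tcp lamp',((tp[:2]-C)@X).round(4),((tp[:2]-C)@Y).round(4),tp[2].round(4),s['force'].round(1),s['gripper_force'],s['finger_gap'])
fit(sys.argv[1])
E
python3 g.py w6
```

```text
orange 844 px 299.0 209.0 lo [-0.0704 -0.2172  0.1064] mean [-0.0563 -0.1549  0.159 ] hi [-0.0472 -0.1426  0.3295]
otop 645 px 304.0 220.0 lo [-0.071  -0.2175  0.141 ] mean [-0.0588 -0.1565  0.1703] hi [-0.0482 -0.1426  0.3336]
red 9 px 282.0 212.0 lo [-1.260e-01 -1.516e-01  1.000e-04] mean [-0.1071 -0.1494  0.0506] hi [-0.1007 -0.1479  0.0654]
green 524 px 349.0 293.0 lo [-0.1008 -0.2281  0.0566] mean [-0.0714 -0.194   0.2026] hi [-0.0484 -0.1254  0.3423]
tcp lamp -0.0683 -0.1488 0.2647 [-0.4 -0.3  0.2] 0.0 0.8977398379260816
```

View pics/w6.png

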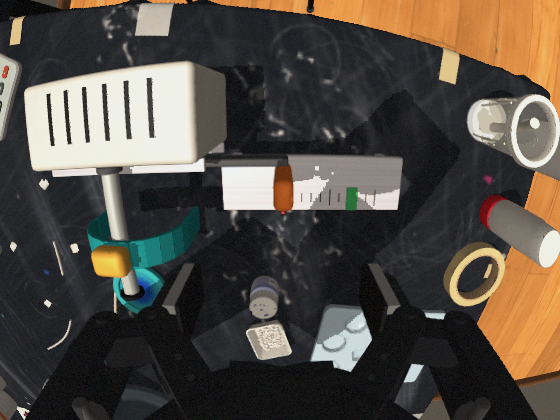

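The wrist view shows the grip at (283,190) centred between the fingers, the red pointer at (282,212) and the green mark at (351,198). Measuring pointer-to-mark by casting rays onto their planes.

```bash
cat > m.py <<'E'
from h import *
from scipy.spatial.transform import Rotation as Ro
th=.1435;X=np.array([np.cos(th),np.sin(th)]);Y=np.array([-X[1],X[0]]);C=np.array([.606,-.0464])
def ray(w,pos,q,px,zp):
    h=w['hand_eye'];fo=210/np.tan(np.radians(float(w['fov_y']))/2);px=np.atleast_2d(px)
    d=px-[float(w['cx']),float(w['cy'])];r=np.hypot(*d.T)[:,None]+1e-9
    c=np.c_[d/r*np.sin(r/fo),np.cos(r/fo)];M=Ro.from_quat(q).as_matrix()
    D=c@h[:3,:3].T@M.T;o=M@h[:3,3]+pos;p=o+D*((zp-o[2])/D[:,2])[:,None]
    return np.c_[(p[:,:2]-C)@X,(p[:,:2]-C)@Y]
def px(w,kind,box):
    hsv=cv2.cvtColor(w['pixels'],cv2.COLOR_RGB2HSV).astype(int);H,S,V=[hsv[...,i] for i in range(3)]
    m={'green':(H>45)&(H<80)&(S>100),'red':((H<5)|(H>170))&(S>130)}[kind]
    k=np.zeros_like(m);u0,u1,v0,v1=box;k[v0:v1,u0:u1]=1
    return np.argwhere(m&k)[:,::-1].astype(float)
E
python3 - <<'E'
from m import *
s=sense();w=load('w6')
for k,b,z in(('green',(335,365,180,215),.0555),('red',(270,296,198,220),.060)):
    p=px(w,k,b);L=ray(w,s['tcp_pos'],s['tool_rot'],p,z);print(k,len(p),p.mean(0),L.min(0).round(4),L.mean(0).round(4),L.max(0).round(4))
# bounding corner rays of lower corners of grip / ticks
for f in('top1','scene1'):
    t=load(f);P=cloud(t);hsv=cv2.cvtColor(t['pixels'],cv2.COLOR_RGB2HSV);H,S=hsv[...,0],hsv[...,1]
    fo=210/np.tan(np.radians(float(t['fov_y']))/2)
    for n,m,z in(('green',(H>45)&(H<80)&(S>100),.0555),('red',((H<5)|(H>170))&(S>130),.06)):
        B=dict(top1=(275,330,180,218),scene1=(295,350,222,250))[f];k=np.zeros_like(m);k[B[2]:B[3],B[0]:B[1]]=1
        q=np.argwhere(m&k)[:,::-1]
        if not len(q): continue
        D=np.c_[(q-[float(t['cx']),float(t['cy'])])/fo,np.ones(len(q))]@t['R'];o=-t['R'].T@t['t'];p=o+D*((z-o[2])/D[:,2])[:,None]
        L=np.c_[(p[:,:2]-C)@X,(p[:,:2]-C)@Y];print(f,n,len(q),q.mean(0),L.min(0).round(4),L.mean(0).round(4),L.max(0).round(4))
E
```

```text
green 233 [351.20600858 199.07725322] [-0.1026 -0.2394] [-0.09  -0.224] [-0.0775 -0.2184]
red 12 [282.5 212. ] [-0.1042 -0.1513] [-0.1031 -0.1497] [-0.102  -0.1481]
top1 green 13 [315.53846154 204.30769231] [-0.1035 -0.2254] [-0.0928 -0.2228] [-0.0831 -0.2204]
scene1 green 17 [338.         236.11764706] [-0.0971 -0.2301] [-0.0869 -0.2257] [-0.0763 -0.222 ]
scene1 red 17 [310.52941176 226.11764706] [-0.095  -0.1536] [-0.0697 -0.1503] [-0.0551 -0.1443]
```

Scaled: 0.132 m is 5.28, 0.001 m is 0.04.

Request:
{"fn": "nudge_tcp", "kwargs": {"deltas": [{"tx":0.04, "ty":0.04, "tz":1.6, "jaw":0.9}, {"tx":0.04, "ty":0.04, "tz":3.2, "jaw":0.9}, {"tx":0.04, "ty":0.04, "tz":4.6, "jaw":0.9}, {"tx":0.04, "ty":0.04, "tz":5.28, "jaw":0.9}, {"tx":0.04, "ty":0.04, "tz":5.28, "jaw":0.9}, {"tx":0.04, "ty":0.04, "tz":5.28, "jaw":0}, {"tx":0.04, "ty":0.04, "tz":5.28, "jaw":0}, {"tx":0.04, "ty":0.04, "tz":5.28, "jaw":0}, {"tx":0.04, "ty":0.04, "tz":5.28, "jaw":0}, {"tx":0.04, "ty":0.04, "tz":5.28, "jaw":0}, {"tx":0.04, "ty":0.04, "tz":5.28, "jaw":0}, {"tx":0.04, "ty":0.04, "tz":5.28, "jaw":0}, {"tx":0.04, "ty":0.04, "tz":5.28, "jaw":0}, {"tx":0.04, "ty":0.04, "tz":5.28, "jaw":0}, {"tx":0.04, "ty":0.04, "tz":5.28, "jaw":0}], "force": 60}}

```text
t: 10.4
tcp_pos: [0.5619, -0.2046, 0.1356]
tool_rot: [0.997, 0.071, 0.001, 0.0]
force: [-0.9, 1.7, 5.5]
finger_gap: 0.18
gripper_force: 58.8
```

Grip held (about 15–16 mm gap). Pulling 74 mm.

Request:
{"fn": "nudge_tcp", "kwargs": {"deltas": [{"ty":0.2, "jaw":0}, {"ty":0.6, "jaw":0}, {"ty":1.08, "jaw":0}, {"ty":1.56, "jaw":0}, {"ty":2, "jaw":0}, {"ty":2.4, "jaw":0}, {"ty":2.72, "jaw":0}, {"ty":2.92, "jaw":0}, {"ty":2.98, "jaw":0}, {"ty":2.98, "jaw":0}, {"ty":2.98, "jaw":0}, {"ty":2.98, "jaw":0}]}}

```text
t: 11.6
tcp_pos: [0.5724, -0.2764, 0.1356]
tool_rot: [0.997, 0.071, 0.0, -0.001]
force: [-0.5, 6.0, 7.4]
finger_gap: 0.175
gripper_force: 59.0
```

```bash
python3 - <<'E'
from m import *
s=sense();w=snap('wrist','w7');snap('scene','s7')
print(((np.array(s['tcp_pos'])[:2]-C)@np.c_[X,Y]))
a=cv2.imread('pics/w7.png')[120:345,130:430];b=cv2.imread('pics/s7.png')[150:285,220:400]
cv2.imwrite('pics/c7.png',np.hstack([cv2.resize(a,(400,300)),cv2.resize(b,(400,300),interpolation=cv2.INTER_CUBIC)]))
E
```

```text
[-0.06615215 -0.22283337]
```

View pics/c7.png

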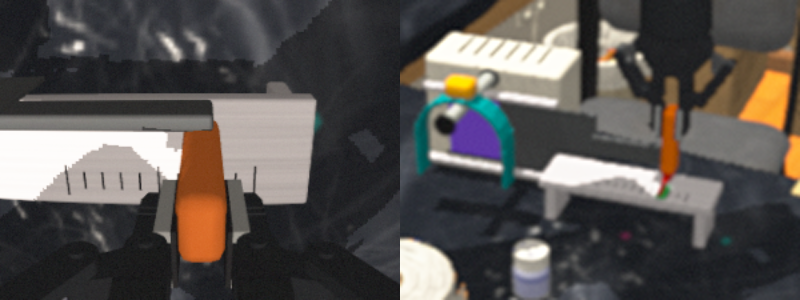

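The wrist crop shows the grip held at (200,190); the scene crop shows the red pointer (664,183) right over the green mark (665,193), and the band still hanging. Checking numerically for fine trim.

```bash
python3 - <<'E'
from m import *
for f in('scene1','s7'):
    t=load(f);hsv=cv2.cvtColor(t['pixels'],cv2.COLOR_RGB2HSV).astype(int);H,S=hsv[...,0],hsv[...,1]
    fo=210/np.tan(np.radians(float(t['fov_y']))/2)
    for n,m,z in(('green',(H>42)&(H<85)&(S>80),.0555),('red',((H<5)|(H>170))&(S>130),.06)):
        k=np.zeros_like(m);k[222:250,295:350]=1;q=np.argwhere(m&k)[:,::-1]
        if not len(q): continue
        D=np.c_[(q-[float(t['cx']),float(t['cy'])])/fo,np.ones(len(q))]@t['R'];o=-t['R'].T@t['t'];p=o+D*((z-o[2])/D[:,2])[:,None]
        L=np.c_[(p[:,:2]-C)@X,(p[:,:2]-C)@Y]; print(f,n)
        for r in sorted(set(q[:,1])): j=q[:,1]==r; print('  row',r,q[j,0].min(),q[j,0].max(),'lampx %.4f y %.4f'%tuple(L[j].mean(0)))
E
```

```text
scene1 green
  row 234 338 339 lampx -0.0767 y -0.2242
  row 235 337 340 lampx -0.0813 y -0.2254
  row 236 336 340 lampx -0.0863 y -0.2255
  row 237 336 339 lampx -0.0913 y -0.2256
  row 238 336 338 lampx -0.0963 y -0.2257
  row 239 337 337 lampx -0.1008 y -0.2269
scene1 red
  row 223 310 310 lampx -0.0551 y -0.1443
  row 224 310 313 lampx -0.0587 y -0.1494
  row 225 310 312 lampx -0.0640 y -0.1497
  row 226 310 312 lampx -0.0688 y -0.1513
  row 227 310 311 lampx -0.0741 y -0.1516
  row 228 310 310 lampx -0.0792 y -0.1520
  row 229 309 309 lampx -0.0848 y -0.1512
  row 230 309 309 lampx -0.0895 y -0.1527
  row 231 308 308 lampx -0.0950 y -0.1519
s7 green
  row 234 339 340 lampx -0.0758 y -0.2265
  row 235 339 340 lampx -0.0805 y -0.2277
  row 236 339 340 lampx -0.0851 y -0.2289
  row 237 338 339 lampx -0.0905 y -0.2279
  row 238 336 339 lampx -0.0959 y -0.2268
s7 red
  row 228 338 338 lampx -0.0562 y -0.2172
  row 229 339 341 lampx -0.0593 y -0.2232
  row 230 338 341 lampx -0.0645 y -0.2233
  row 231 338 340 lampx -0.0697 y -0.2234
  row 232 338 339 lampx -0.0748 y -0.2235
  row 233 338 338 lampx -0.0799 y -0.2236
```

Scaled: 0.0015 m is 0.06.

Request:
{"fn": "nudge_tcp", "kwargs": {"deltas": [{"ty":0.06, "jaw":0}, {"ty":0.06, "jaw":0}, {"ty":0.06, "jaw":0}, {"ty":0.06, "jaw":0}, {"ty":0.06, "jaw":0}, {"ty":0.06, "jaw":0}]}}

```text
t: 12.3
tcp_pos: [0.5726, -0.2778, 0.1356]
tool_rot: [0.997, 0.071, 0.0, -0.001]
force: [-0.4, 6.6, 7.0]
finger_gap: 0.176
gripper_force: 59.0
```

```bash
python3 -c "
from h import *
print(sense()['qd'].round(4)); print(job.sign_off())"
```

```text
[-0.0015 -0.0002 -0.0007 -0.0006 -0.0005 -0.0005]
the job is handed in; nothing more can be done
None
```

I hung the hair band on the bar and let go of it with the shutter shut. I then pulled the shutter until the pointer measured about 1 mm from the centre of the green mark, and handed in at 12.3 s still holding it; the hand-in returned no verdict.

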